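Set the casing jig's side lay to its end stop

TASK

On the bookbinder's casing jig, press the red lock button on the blue carriage all the way down and keep it pressed the whole way while you push the carriage along its rail until it is against the yellow end stop; then let the button come up so that the carriage locks there, and take the hand away. Use only the fingertips, without grasping or lifting anything, and leave the book, bottle, brush and other things around it where they are.

Things in the scene. Friction and masses are not known exactly. Their poses are not given: they have to be found in the camera images.
- jig: Fixed casing jig: grey bed 230 x 520 x 15 mm with a 40 mm wide aluminium rail on top of it, running along the jig's y through its origin (rail top 30 mm over the table). Origin on the table under the middle of the rail; x points across the bed to the far side, y along the rail, z up. Its position and yaw vary (up to about 0.3 rad).
- button_top (a point): Centre of the flat top of the round red lock button (44 mm diameter) in the middle of the blue carriage; moves down with it. Up, it is 62 mm over the table, fully pressed 54 mm. Deck around it 50 mm over the table; across the rail the space over the button is open.
- push_face (a point): Middle of the inner face of the blue shoulder on the stop's side of the button, 65 mm over the table. Two such shoulders, before and behind the button along the rail, each 21 mm thick, 70 mm wide, tops 74 mm over the table, inner faces 68 mm apart (34 mm from the button's centre): closed fingertips fit between and push the carriage by this face or by friction on the button.
- lock_button (a joint): Travel of the lock button in m: 0 up, 0.008 fully down. The spring takes about 5 N to start and 9 N fully down, and brings it up again when released. A tooth under it locks the carriage to the rail at its start and home against the end stop (and in slots on the way); pressed 5 mm or more the carriage is free. At home it only comes up with the carriage within 2 mm of the stop.
- carriage (a joint): Position of the carriage along the rail in m, growing towards the yellow end stop (jig's -y); 0 at the start. With the button down it slides with 1 to 2 N.
- carriage_nose (a point): Middle of the flat end face of the blue carriage that looks to the end stop, 40 mm over the table, 55 mm from the button's centre along the rail. The carriage is 110 mm long along the rail, 92 mm wide across it; a thin steel guide blade (50 mm over the table at most) reaches from it over the bed to 148 mm beyond the rail's middle.
- stop_face (a point): Middle of the face of the fixed yellow end stop (66 mm wide, 30 mm along the rail, 60 mm high, black knob on top to 70 mm) that meets the carriage, 40 mm over the table. Axes as the jig's: y points back to the carriage. The y of carriage_nose in this frame is the gap left: 0.17 to 0.27 m at first, 0 when home. Where the stop sits on the rail varies.
- book_block: Bystander, loose: small blue book lying flat left of the jig, 148 x 105 x 32 (mm). Origin on its underside.
- glue_bottle: Bystander, loose: blue pointed glue bottle, 60 across, 165 tall, standing left of the jig behind the book (mm). Origin on its underside.
- glue_brush: Bystander, loose: glue brush lying in front of the jig (robot's side), along the rail (mm). Origin on its underside.
- bone_folder: Bystander, loose: ivory bone folder, 130 x 22 x 5, lying on the left end of the jig's bed (mm). Origin on its underside.
- weight: Bystander, loose: small brass weight, 44 across, 52 tall, on the right end of the jig's bed (mm). Origin on its underside.
- thread_spool: Bystander, loose: white thread spool, 40 across, 50 tall, in front of the jig (mm). Origin on its underside.
- mallet: Bystander, loose: hammer lying right of the jig (mm). Origin on its underside.

How it is judged (in metres and radians):
On the way, in this order (a step that is already met when the one before it is completed fails the run):
1. the lock button is pressed down with the carriage still where it was (value of joint lock_button above 0.005 m and distance of carriage_nose from where it was at the start of the episode below 0.02 m), for 0.05 s.
2. the carriage is against the end stop with the button still down (y of carriage_nose in the frame of stop_face between -0.004 and 0.004 m and value of joint lock_button above 0.003 m), for 0.1 s.
At the end, for the whole second after the job is handed in: The carriage's end face is within 4 mm of the end stop's face, at rest, and the lock button is up again (less than 1.5 mm down) (y of carriage_nose in the frame of stop_face between -0.004 and 0.004 m and value of joint lock_button below 0.0015 m and velocity of joint carriage between -0.005 and 0.005 m/s); the robot touches nothing.
It fails at once if the button comes up (less than 3 mm down) with the carriage on its way: more than 8 mm from its start and more than 6 mm from the stop (distance of carriage_nose from where it was at the start of the episode above 0.008 m and y of carriage_nose in the frame of stop_face above 0.006 m and value of joint lock_button below 0.003 m).
It fails at once if one of the loose things (book, bottle, brush, bone folder, weight, spool, hammer) is shifted or lifted by more than 15 mm (distance of any of book_block, glue_bottle, glue_brush, bone_folder, weight, thread_spool, mallet from where it was at the start of the episode above 0.015 m).
It also fails if it takes over 35 s, if anything falls off the work surface, if the arm or the gripper's body presses on something with over 40 N, if the wrist force passes 120 N, or if a joint passes its speed limit or range.

ROBOT

A 6-joint arm with a two-finger parallel gripper is mounted at the origin on the work surface. World frame = base frame: x ahead of the robot, y to its left, z up, the work surface at z = 0. Lengths are in mm, angles in rad, forces in N, time in s.
With the tool pointing down it reaches from about 275 to 750 mm from the base axis. Payload 10.2 kg.
Tool frame: the origin (TCP) lies midway between the tips of the shut fingers; the grasp point (between the pads) lies 19 mm behind it; z points along the fingers, y is the line along which they close (so a half turn about z gives the same grasp; the last joint's range is limited). The gripper opens to 85 mm and grips with 20 to 120 N. Pads are 22 mm wide; open, the fingers measure 114 mm over their backs; the gripper's body (76 mm by 85 mm) begins 54 mm behind the grasp point. The pads swing forward as they close: fully open they stand 13 mm farther back than shut.
Start: joints at [1.102, 0.313, 1.498, -0, 1.331, -0.223], TCP at [127.762, 509.223, 231.294] pointing down, gripper open.
Joint ranges: [-2.94, 2.94], [-0.97, 2.17], [0.19, 2.56], [-1.23, 4.37], [0.02, 3.11], [-2.88, 2.88]. Speed limits (rad/s): [2.39, 2.39, 3.01, 3.14, 3.14, 3.14].

INTERFACE

Orientations are given as a unit quaternion [w, x, y, z].
In Python, from rig import sense, capture, finish_job, find_in, place_of gives the robot as it stands. The module is installed in compiled form; this text tells all that it offers.
- The arm moves only by the shell command python3 -m jog 'ROWS' [FORCE]. ROWS is JSON, a list of rows, each an object of numbers: "tx", "ty", "tz": the shift along the tool's x, y, z in mm; "ax", "ay", "az": the turn, a rotation vector about the tool's x, y, z in rad; "jaw": the closure, from -1 (fully open) to 1 (shut), so that 0 is half open. In form: [{"tx": .., "ty": .., "tz": .., "ax": .., "ay": .., "az": .., "jaw": ..}, ...]. A call has 1 to 5 rows; each row shifts and turns the commanded pose from where the row before left it, along the tool's axes as they then stand; what a row does not reach is not made up. A row lasts 1/8 s, in which the tool goes at most 62.5 mm and 10.7 degrees, less where a joint would pass 70% of its speed; a pose out of reach is approached as far as the arm can. A call with a gripper value outside its range is refused whole. The fingers move at their own pace and stop on an object; FORCE is the grip in N (left out, the last holds). Time passes only in rows, so rows that do not move let the fingers close. It gives the time, the measured TCP pose, the force, the opening and the grip force at its end, in the units of the state.
- sense(): the state, without advancing time (a new reading comes with each control period).
- capture(name): name is "side" or "top"; returns a dict with "color" (400x640x3 uint8, red, green, blue), "depth" (400x640 float32, mm along the optical axis (not along the pixel's ray), 0 where there is no reading), "fx", "fy", "cx", "cy" (pixels), "camera_from_world" (4x4, takes a point from world to camera coordinates). Camera axes: x right, y up, looking along -z (the intrinsics and any distortion apply to the point x, -y, -z); pixel columns grow to the right and rows downward; lengths in mm; the calibration is good to about 2 mm. A picture is of the moment at which its call begins.
- finish_job(): hands the job in; it is judged then, once.
Trained networks look in the newest picture that a camera, given by its name, has taken for a name from the list of things; names that differ only in an ending like _2 or _b are one class to them, and where a whole thing is asked for, a point or a joint stands for the part that bears it (a point fixed in the world has none). Each returns a list of dicts, best first, with "conf" (0 to 1); they miss things now and then, are a little off and sometimes report something else, mostly with a low value. They report only what shows in the picture. A call takes as long as a camera call.
- find_in(query, camera): "centre" ([column, row] in pixels, amid what is visible of it).
- place_of(query, camera): "centre" ([column, row] in pixels: a listed point, or the origin of a listed thing).
The state is a dict: "time_s": time; "joints": joint angles; "dq": joint speeds; "tau": joint torques, N m; "eef_pos": TCP position; "ee_rot": TCP orientation; "force": force on the tool from outside, world axes, zero at the start; "wrist_torque": the same for the moment, N m; "grip_width": opening from 0.0 (shut) to 1.0 (fully open); "grip_force": force on a finger pad.
Only numpy, scipy, OpenCV 4.12 (cv2) and the standard library are available. Lean on these libraries where they do the work, as an engineer would, in place of code of your own. Each camera call takes 0.05 s, during which the arm holds its last target. There are 200 camera calls.

## Working session

There is one attempt and no reset: what is moved stays moved. The work goes in short steps, Python scripts to look and compute and a shell command to move; the robot and the scene stay as the last step left them, time stands still between calls to the robot, and variables do not carry over. Pictures are saved under pics/ and viewed, at most 10 in all, crops included, and the job is handed in when it is done.

```bash
mkdir -p pics; cat > h.py <<'E'
import numpy as np, cv2
from rig import sense, capture, finish_job, find_in, place_of
def ray(c,px):
    T=np.array(c["camera_from_world"]);R=T[:3,:3];o=-R.T@T[:3,3]
    d=np.array([(px[0]-c["cx"])/c["fx"],-(px[1]-c["cy"])/c["fy"],-1.0])
    return o,R.T@d
def at_z(c,px,z):
    o,d=ray(c,px);return o+d*(z-o[2])/d[2]
def at_depth(c,px):
    o,d=ray(c,px);z=np.median(c["depth"][int(px[1])-1:int(px[1])+2,int(px[0])-1:int(px[0])+2]);return o+d*z
E
python3 - <<'E'
from h import *
Z=dict(button_top=62,push_face=65,carriage_nose=40,stop_face=40,jig=0)
ims=[]
for n in("top","side"):
    c=capture(n);cv2.imwrite(f"pics/{n}0.png",c["color"][...,::-1])
    for q in Z:
        for r in place_of(q,n)[:2]:
            print(n,q,np.round(r["centre"]),round(r["conf"],2),np.round(at_z(c,r["centre"],Z[q])),np.round(at_depth(c,r["centre"])))
s=sense();print({k:np.round(s[k],3) for k in("time_s","eef_pos","ee_rot","force")})
E
```

```text
top button_top [274. 205.] 0.48 [527. 194.  62.] [527. 194.  63.]
top push_face [284. 205.] 0.87 [529. 163.  65.] [531. 164.  53.]
top carriage_nose [298. 210.] 0.76 [523. 121.  40.] [525. 121.  31.]
top stop_face [223. 173.] 0.56 [616. 368.  40.] [609. 361.  65.]
top stop_face [349. 215.] 0.5 [523. -36.  40.] [525. -37.  29.]
top jig [323. 216.] 0.6 [517.  43.   0.] [512.  43.  29.]
top jig [349. 217.] 0.34 [525. -39.   0.] [520. -38.  30.]
side button_top [283. 192.] 0.39 [521. 181.  62.] [521. 181.  62.]
side push_face [291. 196.] 0.84 [523. 142.  65.] [518. 133.  71.]
side push_face [286. 190.] 0.59 [533. 181.  65.] [537. 187.  61.]
side carriage_nose [295. 204.] 0.69 [531. 131.  40.] [531. 132.  39.]
side stop_face [330. 232.] 0.8 [526. -50.  40.] [511. -69.  56.]
side jig [309. 226.] 0.84 [530.  57.   0.] [508.  26.  25.]
{'time_s': np.float64(0.6), 'eef_pos': array([127.775, 509.209, 231.297]), 'ee_rot': array([ 0.   ,  0.123,  0.992, -0.   ]), 'force': array([0.687, 0.819, 0.62 ])}
```

View pics/top0.png

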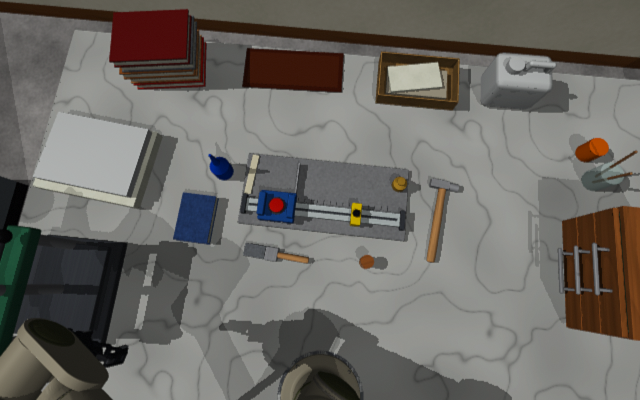

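View pics/side0.png

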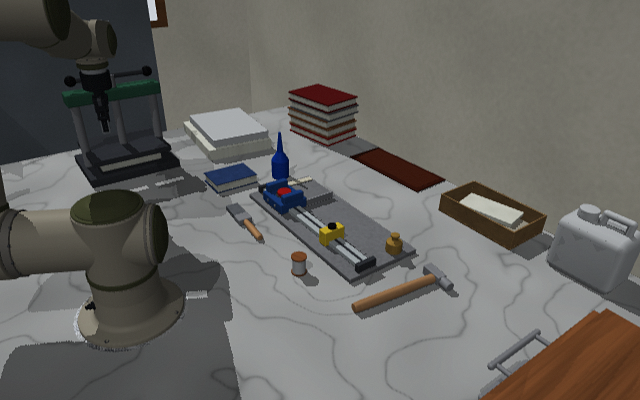

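The top view shows the red button at about (277,205) on the blue carriage and the yellow stop at about (356,213). The bottle is at (220,167), the book at (196,217) and the brush at (280,254). Next I'll refine the button and stop using colour and depth.

```bash
cat >> h.py <<'E'
def cloud(c):
    v,u=np.mgrid[0:400,0:640];T=np.array(c["camera_from_world"]);R=T[:3,:3];o=-R.T@T[:3,3]
    d=np.stack([(u-c["cx"])/c["fx"],-(v-c["cy"])/c["fy"],-np.ones_like(u,float)],-1)
    return o+(d*c["depth"][...,None])@R
def measure(n):
    c=capture(n);P=cloud(c);hsv=cv2.cvtColor(c["color"],cv2.COLOR_RGB2HSV).astype(int);H,S,V=hsv[...,0],hsv[...,1],hsv[...,2]
    x,y,z=P[...,0],P[...,1],P[...,2]
    box=(x>400)&(x<680)&(y>-150)&(y<270)
    out={}
    for k,m in dict(red=((H<6)|(H>174))&(S>170)&(V>90)&(z>48)&(z<70),blue=(H>105)&(H<130)&(S>130)&(z>66)&(z<80),deck=(H>105)&(H<130)&(S>130)&(z>38)&(z<80),yellow=(H>20)&(H<32)&(S>150)&(V>120)&(z>52)&(z<66),rail=(S<60)&(V>110)&(z>26)&(z<34)).items():
        m&=box;p=P[m]
        if len(p)>5:
            r=cv2.minAreaRect(p[:,:2].astype(np.float32));out[k]=p
            print(n,k,len(p),"mean",np.round(p.mean(0),1),"rect",np.round(r[0],1),np.round(r[1],1),round(r[2],1))
    return c,out
E
python3 - <<'E'
from h import *
for n in("top","side"):
    c,o=measure(n)
    a,b=o["red"].mean(0),o["yellow"].mean(0);d=(a-b)[:2];print("dir from stop to button: yaw",np.arctan2(-d[0],d[1]),np.hypot(*d))
    if "rail" in o:
        vx,vy,x0,y0=cv2.fitLine(o["rail"][:,:2].astype(np.float32),cv2.DIST_HUBER,0,.01,.01).ravel();print("rail yaw",np.arctan(-vx/vy),x0,y0)
E
python3 -c "
import cv2;a=cv2.imread('pics/top0.png')[140:280,180:470];b=cv2.imread('pics/side0.png')[160:290,230:430]
cv2.imwrite('pics/crop1.png',cv2.resize(a,None,fx=2.7,fy=2.7,interpolation=cv2.INTER_CUBIC))"
```

```text
top red 160 mean [528.2 187.3  62.2] rect [529.6 188.2] [45.6 40.5] 50.9
top blue 328 mean [526.3 183.8  73.6] rect [527.1  91.3] [ 68.6 301.2] 0.1
top deck 870 mean [524.4 185.8  59.3] rect [526.1  91.2] [301.  92.] 89.3
top yellow 147 mean [525.3 -53.2  60. ] rect [526.4 -53.8] [28.6 64.5] 89.9
top rail 599 mean [526.3   8.2  30.1] rect [562.6  59.7] [419.8 110.5] 89.5
dir from stop to button: yaw -0.01213319828744696 240.49795225161836
rail yaw -0.012492255 522.1285 1.4621336
side red 67 mean [524.3 185.3  62.5] rect [525.9 187.3] [33.9 37.6] 76.4
side blue 221 mean [524.8 173.5  72.3] rect [526.7  86.8] [ 70.5 306.3] 0.1
side deck 692 mean [516.6 170.8  58.3] rect [527.   86.2] [ 89.9 309.3] 1.4
side yellow 90 mean [519.7 -57.1  60. ] rect [525.  -55.7] [29.6 64.6] 89.6
side rail 359 mean [523.6 -26.6  30.4] rect [525.5 -27.7] [ 43.7 244.2] 0.1
dir from stop to button: yaw -0.018801547804185775 242.4406040740817
rail yaw -0.0068506757 519.28973 -27.37473
```

View pics/crop1.png

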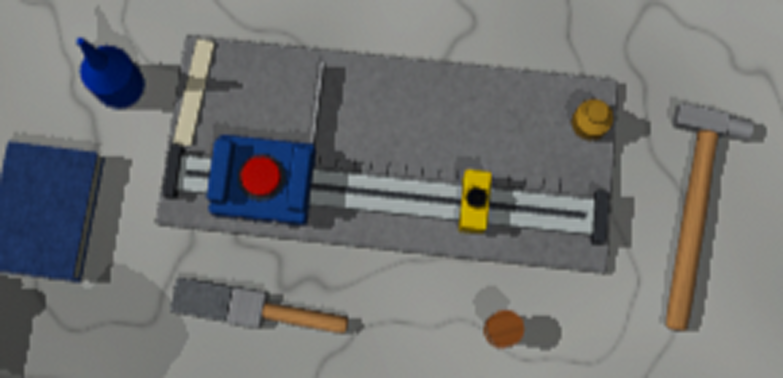

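The jig sits almost square to the world. The button is at about (528,188), and the stop face at about y=-39 (stop centre -54). First I'll shut the fingers, square the tool and travel over high up.

```bash
python3 -m jog '[{"az":-0.123,"jaw":1},{"az":-0.123,"jaw":1},{"tx":-40,"ty":-33,"jaw":1},{"tx":-40,"ty":-33,"jaw":1},{"tx":-40,"ty":-33,"jaw":1}]' 30; python3 -m jog '[{"tx":-40,"ty":-33,"jaw":1},{"tx":-40,"ty":-33,"jaw":1},{"tx":-40,"ty":-33,"jaw":1},{"tx":-40,"ty":-33,"jaw":1},{"tx":-40,"ty":-33,"jaw":1}]'; python3 -m jog '[{"tx":-40,"ty":-33,"jaw":1},{"tx":-40,"ty":-33,"jaw":1},{"jaw":1}]'
```

```text
schema error: expected keys tx, ty, tz, ax, ay, az, jaw
schema error: expected keys tx, ty, tz, ax, ay, az, jaw
schema error: expected keys tx, ty, tz, ax, ay, az, jaw
```

All keys are required.

```bash
python3 -m jog '[{"tx":0,"ty":0,"tz":0,"ax":0,"ay":0,"az":-0.123,"jaw":1},{"tx":0,"ty":0,"tz":0,"ax":0,"ay":0,"az":-0.123,"jaw":1},{"tx":-40,"ty":-33,"tz":0,"ax":0,"ay":0,"az":0,"jaw":1},{"tx":-40,"ty":-33,"tz":0,"ax":0,"ay":0,"az":0,"jaw":1},{"tx":-40,"ty":-33,"tz":0,"ax":0,"ay":0,"az":0,"jaw":1}]' 30
python3 -m jog '[{"tx":-40,"ty":-33,"tz":0,"ax":0,"ay":0,"az":0,"jaw":1},{"tx":-40,"ty":-33,"tz":0,"ax":0,"ay":0,"az":0,"jaw":1},{"tx":-40,"ty":-33,"tz":0,"ax":0,"ay":0,"az":0,"jaw":1},{"tx":-40,"ty":-33,"tz":0,"ax":0,"ay":0,"az":0,"jaw":1},{"tx":0,"ty":0,"tz":0,"ax":0,"ay":0,"az":0,"jaw":1}]'
```

```text
time_s: 1.32
eef_pos: [248.8, 409.2, 231.4]
ee_rot: [0.0, -0.0, 1.0, 0.0]
force: [1.1, 0.9, -0.2]
grip_width: 0.0
grip_force: 0.0
time_s: 1.95
eef_pos: [409.8, 276.3, 231.0]
ee_rot: [-0.0, 0.002, 1.0, -0.0]
force: [-0.2, 0.1, 0.2]
grip_width: 0.001
grip_force: 0.0
```

```bash
python3 -m jog '[{"tx":-39,"ty":-32,"tz":0,"ax":0,"ay":0,"az":0,"jaw":1},{"tx":-39,"ty":-32,"tz":0,"ax":0,"ay":0,"az":0,"jaw":1},{"tx":-39,"ty":-32,"tz":0,"ax":0,"ay":0,"az":0,"jaw":1},{"tx":0,"ty":0,"tz":50,"ax":0,"ay":0,"az":0,"jaw":1},{"tx":0,"ty":0,"tz":50,"ax":0,"ay":0,"az":0,"jaw":1}]'
python3 -m jog '[{"tx":0,"ty":0,"tz":36,"ax":0,"ay":0,"az":0,"jaw":1},{"tx":0,"ty":0,"tz":0,"ax":0,"ay":0,"az":0,"jaw":1}]'
python3 - <<'E'
from h import *
c=capture("side");cv2.imwrite("pics/s1.png",cv2.resize(c["color"][130:280,220:420,::-1],None,fx=4,fy=4,interpolation=cv2.INTER_CUBIC))
E
```

```text
time_s: 2.58
eef_pos: [524.7, 182.6, 130.1]
ee_rot: [0.0, -0.0, 1.0, 0.0]
force: [0.5, 0.8, -0.5]
grip_width: -0.001
grip_force: 0.0
time_s: 2.82
eef_pos: [523.2, 182.8, 93.5]
ee_rot: [-0.002, -0.0, 1.0, -0.0]
force: [-0.4, -0.7, 1.1]
grip_width: 0.002
grip_force: 0.0
```

View pics/s1.png

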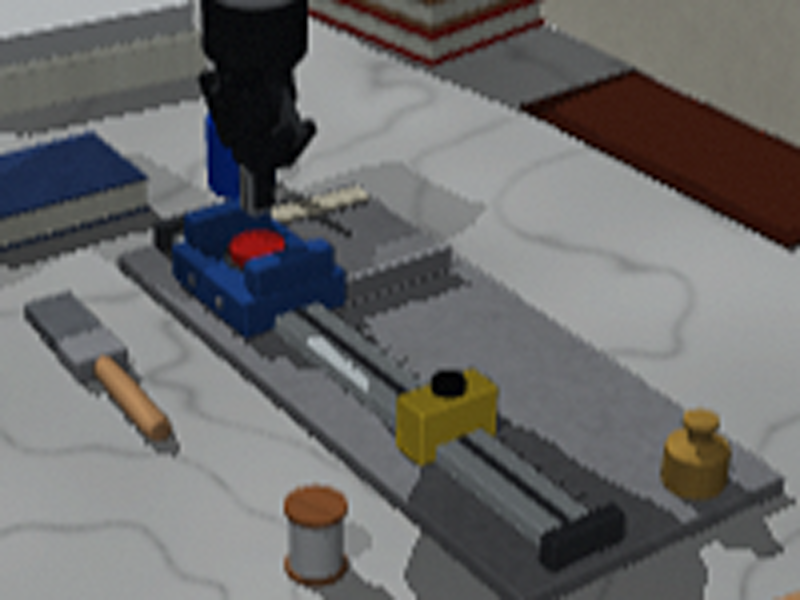

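The tips hang over the button, between the shoulders (crop about (257,210) over the red at (257,245)). Going down now.

```bash
python3 -m jog '[{"tx":-4,"ty":-4,"tz":20,"ax":0,"ay":0,"az":0,"jaw":1},{"tx":0,"ty":0,"tz":9,"ax":0,"ay":0,"az":0,"jaw":1},{"tx":0,"ty":0,"tz":3,"ax":0,"ay":0,"az":0,"jaw":1},{"tx":0,"ty":0,"tz":0,"ax":0,"ay":0,"az":0,"jaw":1}]'
python3 -m jog '[{"tx":0,"ty":0,"tz":2.5,"ax":0,"ay":0,"az":0,"jaw":1},{"tx":0,"ty":0,"tz":2.5,"ax":0,"ay":0,"az":0,"jaw":1},{"tx":0,"ty":0,"tz":0,"ax":0,"ay":0,"az":0,"jaw":1}]'
```

```text
time_s: 3.38
eef_pos: [529.1, 178.5, 64.0]
ee_rot: [0.0, -0.0, 1.0, 0.0]
force: [0.5, 0.4, 0.3]
grip_width: 0.001
grip_force: 0.0
time_s: 3.75
eef_pos: [529.3, 178.5, 59.0]
ee_rot: [0.001, -0.0, 1.0, 0.0]
force: [-0.3, -0.4, 6.8]
grip_width: 0.001
grip_force: 3.1
```

```bash
python3 -m jog '[{"tx":0,"ty":0,"tz":2.5,"ax":0,"ay":0,"az":0,"jaw":1},{"tx":0,"ty":0,"tz":2.5,"ax":0,"ay":0,"az":0,"jaw":1},{"tx":0,"ty":0,"tz":0,"ax":0,"ay":0,"az":0,"jaw":1}]'
python3 -m jog '[{"tx":0,"ty":0,"tz":1,"ax":0,"ay":0,"az":0,"jaw":1},{"tx":0,"ty":0,"tz":0,"ax":0,"ay":0,"az":0,"jaw":1}]'
```

```text
time_s: 4.12
eef_pos: [529.3, 178.4, 54.2]
ee_rot: [0.001, -0.0, 1.0, 0.0]
force: [-2.3, 0.4, 9.1]
grip_width: 0.002
grip_force: 4.2
time_s: 4.38
eef_pos: [529.4, 178.5, 53.9]
ee_rot: [0.001, -0.0, 1.0, 0.0]
force: [-4.8, 0.1, 14.2]
grip_width: 0.001
grip_force: 7.1
```

The button is bottomed at 14 N. Now I'll push along -y.

```bash
python3 -m jog '[{"tx":0,"ty":-4,"tz":0,"ax":0,"ay":0,"az":0,"jaw":1},{"tx":0,"ty":-8,"tz":0,"ax":0,"ay":0,"az":0,"jaw":1},{"tx":0,"ty":-8,"tz":0,"ax":0,"ay":0,"az":0,"jaw":1},{"tx":0,"ty":0,"tz":0,"ax":0,"ay":0,"az":0,"jaw":1}]'
python3 - <<'E'
from h import *
measure("top");measure("side")
E
```

```text
time_s: 4.88
eef_pos: [529.3, 158.0, 53.9]
ee_rot: [0.001, 0.0, 1.0, -0.0]
force: [-4.9, -1.3, 15.2]
grip_width: -0.0
grip_force: 7.3
top yellow 105 mean [523.3 -55.5  60.3] rect [526.1 -55.5] [26.  62.7] 88.3
top rail 85 mean [519.2  34.6  30.1] rect [537.7  14.1] [297.5 104.5] 60.6
side red 25 mean [514.4 170.1  55. ] rect [514.8 171.6] [30.7 15.3] 67.3
side blue 199 mean [520.6 147.5  72.3] rect [524.9  76.7] [289.3  69.5] 88.9
side deck 664 mean [513.2 148.2  57.7] rect [525.6  77.3] [ 91.4 290.1] 1.1
side yellow 20 mean [515.9 -62.5  59.7] rect [521.2 -57.2] [25.6 52.5] 86.9
side rail 53 mean [513.5  73.3  30.2] rect [523.7  96.7] [341.   35.7] 89.9
```

The carriage follows by friction with the button down. I'll keep going.

```bash
python3 -m jog '[{"tx":0,"ty":-12,"tz":0,"ax":0,"ay":0,"az":0,"jaw":1},{"tx":0,"ty":-12,"tz":0,"ax":0,"ay":0,"az":0,"jaw":1},{"tx":0,"ty":-12,"tz":0,"ax":0,"ay":0,"az":0,"jaw":1},{"tx":0,"ty":-12,"tz":0,"ax":0,"ay":0,"az":0,"jaw":1},{"tx":0,"ty":-12,"tz":0,"ax":0,"ay":0,"az":0,"jaw":1}]'
```

```text
time_s: 5.6
eef_pos: [529.0, 98.3, 53.9]
ee_rot: [0.0, -0.0, 1.0, 0.0]
force: [-5.6, 1.6, 16.3]
grip_width: -0.003
grip_force: 8.1
```

```bash
python3 -m jog '[{"tx":0,"ty":-12,"tz":0,"ax":0,"ay":0,"az":0,"jaw":1},{"tx":0,"ty":-12,"tz":0,"ax":0,"ay":0,"az":0,"jaw":1},{"tx":0,"ty":-12,"tz":0,"ax":0,"ay":0,"az":0,"jaw":1},{"tx":0,"ty":-12,"tz":0,"ax":0,"ay":0,"az":0,"jaw":1},{"tx":0,"ty":-12,"tz":0,"ax":0,"ay":0,"az":0,"jaw":1}]'
python3 - <<'E'
from h import *
c,o=measure("side");measure("top")
cv2.imwrite("pics/s2.png",cv2.resize(c["color"][130:280,220:420,::-1],None,fx=4,fy=4,interpolation=cv2.INTER_CUBIC))
E
```

```text
time_s: 6.22
eef_pos: [528.7, 38.2, 53.9]
ee_rot: [0.0, -0.0, 1.0, 0.0]
force: [-8.8, 1.4, 17.7]
grip_width: -0.001
grip_force: 8.9
side red 35 mean [515.   51.   54.3] rect [515.7  52.7] [37.  16.6] 63.5
side blue 239 mean [519.8  30.3  72.4] rect [523.5  16.6] [166.3  68.8] 88.2
side deck 774 mean [512.5  31.5  57.9] rect [524.7  17.5] [ 90.3 167.8] 0.6
side yellow 62 mean [508.3 -56.3  59.8] rect [522.4 -54.3] [60.8 29.2] 0.4
side rail 196 mean [523.6 202.1  30.4] rect [524.4  98.3] [342.9  42.1] 88.6
top yellow 120 mean [520.8 -54.7  59.6] rect [525.7 -55.5] [28.1 64.5] 85.4
top rail 362 mean [527.9 195.3  30.3] rect [527.3  64. ] [411.4  39.9] 89.6
```

View pics/s2.png

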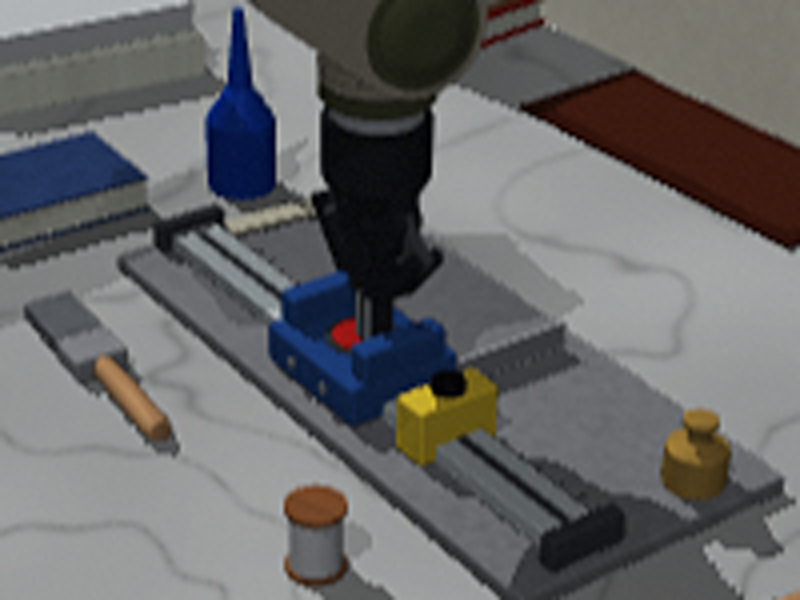

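The carriage is about 30 mm from the stop, with the button (345,333) still down under the tips. Going slower now.

```bash
python3 -m jog '[{"tx":0,"ty":-6,"tz":0,"ax":0,"ay":0,"az":0,"jaw":1},{"tx":0,"ty":-6,"tz":0,"ax":0,"ay":0,"az":0,"jaw":1},{"tx":0,"ty":-6,"tz":0,"ax":0,"ay":0,"az":0,"jaw":1},{"tx":0,"ty":-4,"tz":0,"ax":0,"ay":0,"az":0,"jaw":1},{"tx":0,"ty":0,"tz":0,"ax":0,"ay":0,"az":0,"jaw":1}]'
python3 -m jog '[{"tx":0,"ty":-3,"tz":0,"ax":0,"ay":0,"az":0,"jaw":1},{"tx":0,"ty":-3,"tz":0,"ax":0,"ay":0,"az":0,"jaw":1},{"tx":0,"ty":0,"tz":0,"ax":0,"ay":0,"az":0,"jaw":1}]'
python3 -m jog '[{"tx":0,"ty":-2,"tz":0,"ax":0,"ay":0,"az":0,"jaw":1},{"tx":0,"ty":-2,"tz":0,"ax":0,"ay":0,"az":0,"jaw":1},{"tx":0,"ty":0,"tz":0,"ax":0,"ay":0,"az":0,"jaw":1}]'
```

```text
time_s: 6.95
eef_pos: [528.6, 15.9, 53.9]
ee_rot: [-0.0, -0.0, 1.0, -0.0]
force: [-8.5, -0.7, 18.8]
grip_width: -0.002
grip_force: 9.2
time_s: 7.32
eef_pos: [528.6, 10.1, 53.9]
ee_rot: [-0.0, -0.0, 1.0, -0.0]
force: [-9.3, -0.5, 18.3]
grip_width: 0.001
grip_force: 9.2
time_s: 7.7
eef_pos: [528.6, 6.6, 53.9]
ee_rot: [-0.0, -0.0, 1.0, 0.0]
force: [-8.0, 3.3, 19.5]
grip_width: 0.003
grip_force: 9.4
```

```bash
python3 -m jog '[{"tx":0,"ty":-2,"tz":0,"ax":0,"ay":0,"az":0,"jaw":1},{"tx":0,"ty":0,"tz":0,"ax":0,"ay":0,"az":0,"jaw":1}]'
python3 -m jog '[{"tx":0,"ty":-2,"tz":0,"ax":0,"ay":0,"az":0,"jaw":1},{"tx":0,"ty":0,"tz":0,"ax":0,"ay":0,"az":0,"jaw":1}]'
```

```text
time_s: 7.95
eef_pos: [529.1, 5.5, 53.9]
ee_rot: [0.0, -0.0, 1.0, 0.001]
force: [-5.4, 9.2, 16.9]
grip_width: -0.002
grip_force: 8.4
time_s: 8.2
eef_pos: [529.6, 3.4, 53.9]
ee_rot: [0.001, -0.0, 1.0, 0.001]
force: [-2.7, 7.5, 14.4]
grip_width: -0.003
grip_force: 7.3
```

The push force rose to 9 N, then the tips slipped, so the carriage is against the stop. I'll check with a picture.

```bash
python3 - <<'E'
from h import *
c,o=measure("side");b=o["deck"]; b=b[b[:,1]<150]
cv2.imwrite("pics/s3.png",cv2.resize(c["color"][190:260,270:370,::-1],None,fx=7,fy=7,interpolation=cv2.INTER_CUBIC))
E
```

```text
side red 43 mean [516.5  20.1  54.3] rect [516.9  22.1] [33.4 18.9] 60.8
side blue 245 mean [520.5   1.1  72.5] rect [524.8  -0.6] [132.1  68.2] 89.0
side deck 660 mean [508.1   9.6  59.8] rect [523.5   0.7] [ 90.2 137.2] 0.9
side yellow 62 mean [513.2 -59.7  59.9] rect [523.8 -58.6] [28.9 62.5] 88.8
side rail 293 mean [522.2 144.2  30.5] rect [525.9  69.3] [400.9  41.6] 89.5
```

View pics/s3.png

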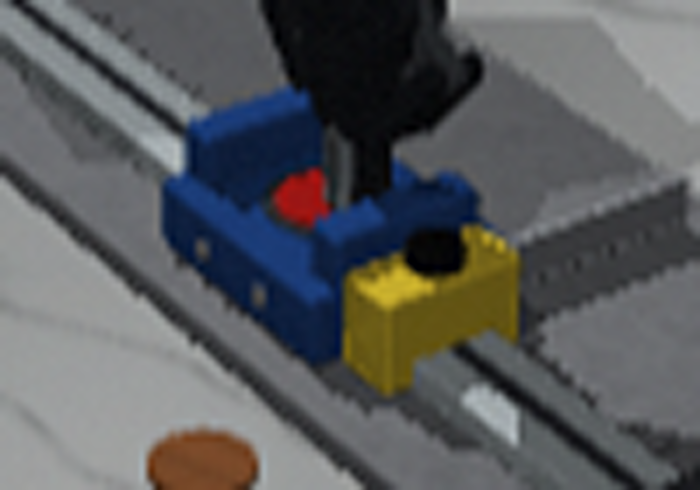

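The carriage's nose (340,300) meets the yellow stop, with the button still down. Lifting straight up.

```bash
python3 -m jog '[{"tx":0,"ty":0,"tz":-3,"ax":0,"ay":0,"az":0,"jaw":1},{"tx":0,"ty":0,"tz":-5,"ax":0,"ay":0,"az":0,"jaw":1},{"tx":0,"ty":0,"tz":-8,"ax":0,"ay":0,"az":0,"jaw":1},{"tx":0,"ty":0,"tz":-40,"ax":0,"ay":0,"az":0,"jaw":1},{"tx":0,"ty":0,"tz":-50,"ax":0,"ay":0,"az":0,"jaw":1}]'
python3 -m jog '[{"tx":0,"ty":0,"tz":-50,"ax":0,"ay":0,"az":0,"jaw":1},{"tx":0,"ty":0,"tz":0,"ax":0,"ay":0,"az":0,"jaw":1},{"tx":0,"ty":0,"tz":0,"ax":0,"ay":0,"az":0,"jaw":1}]'
python3 - <<'E'
from h import *
c,o=measure("side")
cv2.imwrite("pics/s4.png",cv2.resize(c["color"][130:280,220:420,::-1],None,fx=4,fy=4,interpolation=cv2.INTER_CUBIC))
E
```

```text
time_s: 8.88
eef_pos: [528.2, 2.3, 158.9]
ee_rot: [-0.001, -0.0, 1.0, 0.0]
force: [0.8, 0.4, 0.1]
grip_width: 0.002
grip_force: 0.0
time_s: 9.25
eef_pos: [528.4, 2.3, 207.6]
ee_rot: [-0.001, -0.0, 1.0, 0.0]
force: [-0.0, -0.5, -0.4]
grip_width: -0.001
grip_force: 0.0
side red 95 mean [523.6  13.3  62.5] rect [524.1  14.6] [36.4 39.1] 53.5
side blue 266 mean [523.5   5.1  72.2] rect [524.6   1.8] [134.3  70.1] 88.8
side deck 695 mean [511.6  12.4  59.8] rect [522.5   1.6] [133.7  88.7] 87.6
side yellow 71 mean [520.3 -60.6  60.2] rect [525.  -58.6] [64.  27.8] 4.6
side rail 396 mean [524.2  74.3  30.4] rect [526.5  59.9] [419.9  44.2] 89.7
```

View pics/s4.png

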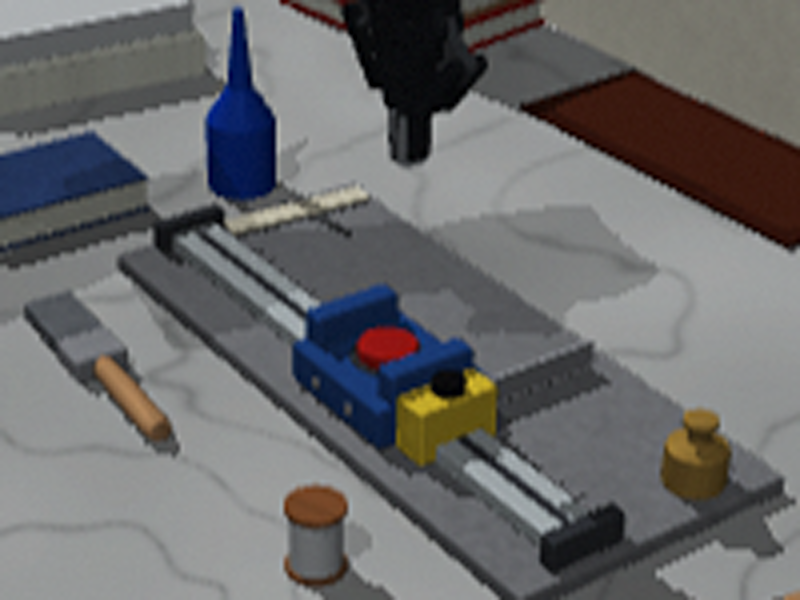

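The button is up (62 mm, at (388,347)), the carriage is locked against the stop, the hand is clear and the other things haven't moved.

```bash
python3 -c "
from rig import finish_job;print(finish_job())"
```

```text
the job is handed in; nothing more can be done
None
```

The carriage is locked against the yellow end stop with the button up and the hand clear, and the job is handed in; the last camera picture showed everything else in view where it was, but no verdict came back.

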